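# Tip the bungs out of their tilt-out hopper

### The arm

A 6-joint arm with a two-finger parallel gripper is mounted at the origin on a cart in front of the work surface, level with it; the furniture and walls round the work are solid. World frame = base frame: x ahead of the robot, y to its left, z up, the work surface at z = 0. Lengths are in m, angles in degrees, forces in N, time in s.
With the tool pointing down it reaches from about 0.325 to 0.775 m from the base axis. Payload 5.5 kg.
Tool frame: the origin (TCP) lies at the centre of the arm's flange, where the gripper is bolted on; the fingertips stand 182 mm ahead of it and the grasp point (between the pads) lies 163 mm ahead of it; z points along the fingers, y is the line along which they close (so a half turn about z gives the same grasp; the last joint's range is limited). The gripper opens to 88 mm and grips with 3 to 60 N. Pads are 20 mm wide; open, the fingers measure 115 mm over their backs; the gripper's body (75 mm by 178 mm) begins 61 mm behind the grasp point.
Start: joints at [-67.305, 5.22, 70.514, -0, 104.267, -3.249], TCP at [0.262, -0.54, 0.405] pointing down, gripper open.
Joint ranges: [-164.24, 164.24], [-49.07, 125.15], [9.68, 141.18], [-86.29, 266.29], [3.28, 154.24], [-151.56, 151.56]. Speed limits (degrees/s): [147.25, 147.25, 172.46, 180, 180, 180].

### API

Orientations are given as [roll, pitch, yaw] about the fixed x, y, z axes, in that order (R = Rz(yaw) Ry(pitch) Rx(roll)).
In Python, from station import r gives the robot as it stands. The module is installed in compiled form; this text tells all that it offers. Calls block until the motion is done:
- r.reach(position, orientation): joint-space move of the TCP to a pose.
- r.servo_line(position, rotation=None, speed=0.15): straight line of the TCP; rotation=None keeps the orientation; speed is the mean speed in m/s.
- r.move_joints(angles): joint-space move.
- r.let_go() and r.grab(squeeze=None): open the fingers fully, or close them until they stop; squeeze is the grip in N (None keeps the last).
- r.wait(seconds).
- r.inverse_kinematics(position, orientation): joint angles nearest the present ones, or None.
- r.sense(): the state.
- r.snapshot(name): name is "scene" or "top"; returns a dict with "frame" (420x560x3 uint8, red, green, blue), "fx", "fy", "cx", "cy" (pixels), "R" (3x3) and "t" (3): a world point X has camera coordinates R X + t. Camera axes: x right, y down, z forward; pixel columns grow to the right and rows downward; lengths in m; the calibration is good to about 2 mm. A picture is of the moment at which its call begins. There is no depth.
A pose or a line that the arm cannot do raises r.IKError and nothing moves.
- r.hand_in(): hands the job in; it is judged then, once.
The state is a dict: "clock": time; "joints": joint angles; "joint_vel": joint speeds; "joint_torque": joint torques, N m; "tcp_pos": TCP position; "orientation": TCP orientation; "contact_force": force on the tool from outside, world axes, zero at the start; "torque": the same for the moment, N m; "opening": finger opening in m; "gripper_force": force on a finger pad.
Only numpy, scipy, OpenCV 4.12 (cv2) and the standard library are available. Lean on these libraries where they do the work, as an engineer would, in place of code of your own. Each camera call takes 0.05 s, during which the arm holds its last target. There are 200 camera calls.

### The job

Two tilt-out hoppers stand side by side on the bench, one holding rubber bungs, the other shallow screw caps. Pull the hopper with the bungs forward by its bar handle, right to its stop, so that both bungs tip out into the tray in front of it, and leave it tipped there. Leave the hopper with the caps upright.

Things in the scene. Friction and masses are not known exactly. Their poses are not given: they have to be found in the camera images.
- bung_hopper (a joint): tilt of the sheet-steel hopper with the bungs: 0 upright, grows as its top is pulled forward (stand's -x), 1.745 (100 deg) at its stop. It turns about the stand's y axis, 125 mm above bung_stand. Open-topped bin, 100 mm wide; rear wall 25 mm behind the pivot, 85 mm tall; front wall leans forward to 70 mm. Stiff pivot (0.15 N m, 1 to 3 N at the bar): it stays about where it is left.
- bung_handle (a point): centre of the hopper's handle, a dark bar 10 mm thick, parallel to the pivot, 74 mm free between its two arms, 35 mm clear of the rear wall's rim. Upright: at x +25, z 250 mm of bung_stand (25 mm behind, 125 mm above the pivot). It swings with the hopper 127 mm from the pivot, and ends 127 mm in front of it and 3 mm above its height.
- bung_stand: fixed aluminium stand of the bung hopper: two side plates (157 mm tall, 117 mm over the outside) and in front an open tray. Origin on the bench straight below the pivot; z up, -x to the front (roughly to the robot), y along the pivot. Tray: x -24 to -189 mm, 134 mm wide, walls 36 mm tall and 4 mm thick, floor 4 mm. The caps have a like stand beside it; either may be the left one.
- bung_1: rubber bung, tapered plug 35 mm across and 28 mm tall, about 30 g, standing loose on the floor of its hopper at the start. Origin at the centre of its narrow end.
- bung_2: a second bung like bung_1, beside it.
- cap_hopper (a joint): tilt angle of the other, identical hopper, which holds two shallow screw caps (34 mm across, 14 mm tall). 0 = upright; it shall stay so.
Mind the look-alikes: they are no part of the job. What is shaped like the bung_1 but white is not meant.

How it is judged:
By the outcome, as a careful person would: the job done as asked, in the order asked, and still so for the second after the job is handed in, with the robot touching nothing.
It also fails if it takes over 35 s, if anything falls off the work surface, if the arm or the gripper's body presses on something with over 40 N, if the wrist force passes 120 N, or if a joint passes its speed limit or range.

## Working session

There is one attempt and no reset: what is moved stays moved. The work goes in short steps, each a Python script; the robot and the scene stay as the last script left them, time stands still between calls to the robot, and variables do not carry over. Pictures are saved under pics/ and viewed, at most 10 in all, crops included, and the job is handed in when it is done.

```bash
mkdir -p pics
python3 - <<'E'
from station import r
import cv2,numpy as np,pickle
d={}
for n in("scene","top"):
    s=r.snapshot(n); d[n]=s; cv2.imwrite(f"pics/{n}0.png",s["frame"][:,:,::-1])
    print(n,s["fx"],s["cx"],s["cy"],np.round(-s["R"].T@s["t"],3),np.round(s["R"],2).tolist())
pickle.dump(d,open("d.pkl","wb"))
E
```

```text
scene 512.9065629904661 277.7218219831709 210.1946869062972 [0.005 0.392 0.886] [[-0.57, -0.82, -0.01], [-0.57, 0.4, -0.71], [0.59, -0.4, -0.7]]
top 391.56868664593054 282.2971072088907 207.86879329727418 [ 0.398 -0.022  1.025] [[0.13, -0.99, -0.0], [-0.97, -0.13, -0.23], [0.22, 0.03, -0.97]]
```

View pics/scene0.png

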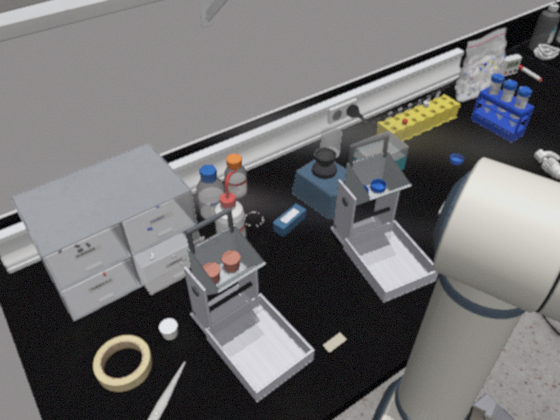

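View pics/top0.png

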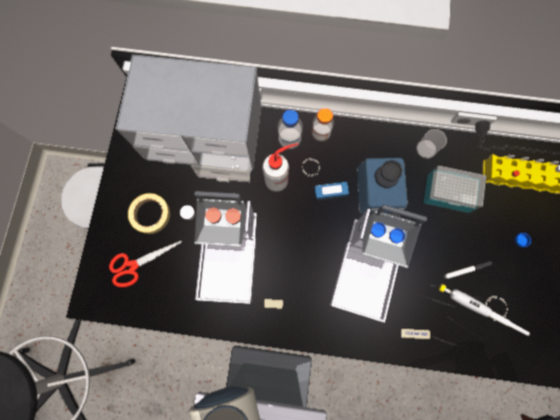

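The scene image shows reddish plugs in the left hopper (scene 211,272 and 231,261; top 212,215 and 233,215) and blue discs in the right one (scene 377,186; top 378,229 and 396,236). A white plug stands loose on the bench (scene 169,329; top 187,212). The candidates are the left hopper's handle (scene 211,222; top 217,194) and the right one's (scene 370,145; top 403,214). I'd take the left, and a close crop will check that.

Run:
```python
import cv2,pickle,numpy as np
d=pickle.load(open("d.pkl","rb"))
a=d["scene"]["frame"][195:395,175:325,::-1]; b=d["top"]["frame"][180:310,180:275,::-1]
a=cv2.resize(a,None,fx=3,fy=3,interpolation=2);b=cv2.resize(b,None,fx=3.5,fy=3.5,interpolation=2)
o=np.zeros((600,790,3),np.uint8);o[:600,:450]=a;o[:b.shape[0],452:452+b.shape[1]]=b
cv2.imwrite("pics/crop.png",o)
```

```text
(no output)
```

View pics/crop.png

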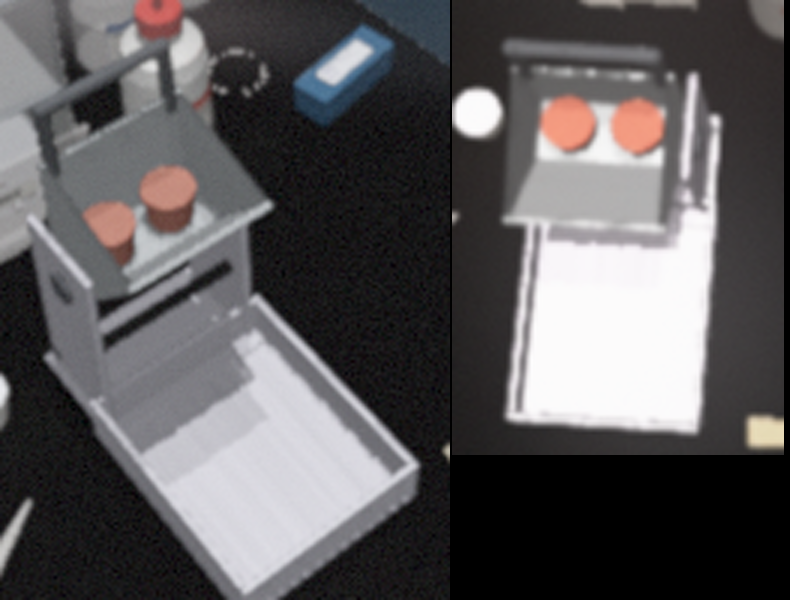

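The crop confirms it: two tall, tapered reddish bungs in the left hopper (about 265,195 / 105,230 in the crop). Its dark bar runs (38,108)-(170,45) in the scene half and (507,47)-(659,56) in the top half.

```bash
cat > h.py <<'E'
import numpy as np,pickle
def ray(s,p):
    v=np.array([(p[0]-s["cx"])/s["fx"],(p[1]-s["cy"])/s["fy"],1]);R=np.array(s["R"])
    return -R.T@s["t"],R.T@v/np.linalg.norm(v)
def plane(s,p,z):
    o,v=ray(s,p);return o+v*(z-o[2])/v[2]
def tri(a,pa,b,pb):
    A=[];B=[]
    for s,p in((a,pa),(b,pb)):
        o,v=ray(s,p);P=np.eye(3)-np.outer(v,v);A.append(P);B.append(P@o)
    return np.linalg.lstsq(np.vstack(A),np.hstack(B),rcond=None)[0]
E
python3 - <<'E'
from h import *
np.set_printoptions(precision=4,suppress=True)
d=pickle.load(open("d.pkl","rb"));S,T=d["scene"],d["top"]
cs=lambda x,y:(175+x/3-.33,195+y/3-.33)
ct=lambda x,y:(180+(x-452)/3.5-.35,180+y/3.5-.35)
for n,a,b,z in[("barL",cs(38,108),ct(507,48),.25),("barR",cs(170,45),ct(659,55),.25),("trayL",cs(243,590),ct(510,418),.036),("trayR",cs(415,468),ct(698,430),.036)]:
    print(n,"tri",tri(S,a,T,b),"scene",plane(S,a,z),"top",plane(T,b,z))
E
```

```text
barL tri [0.5811 0.1836 0.2581] scene [0.5894 0.1815 0.25  ] top [0.5823 0.185  0.25  ]
barR tri [0.5889 0.0951 0.2526] scene [0.5907 0.0935 0.25  ] top [0.5901 0.0961 0.25  ]
trayL tri [0.3699 0.1907 0.0411] scene [0.3736 0.1907 0.036 ] top [0.3685 0.1903 0.036 ]
trayR tri [0.3792 0.0592 0.0348] scene [0.3798 0.0606 0.036 ] top [0.3782 0.0581 0.036 ]
```

Both views agree. The bar centre is at about (0.5865, 0.139, 0.25) and the stand yaw is about 4°. From bar to tray front measures 213 mm against a nominal 214, so the check passes. Next I'll plan the arc and check IK.

```bash
cat >> h.py <<'E'
from scipy.spatial.transform import Rotation as Ro
yaw=np.radians(4.0); bar0=np.array([.5865,.139,.25])
X=np.array([np.cos(yaw),np.sin(yaw),0]);Y=np.array([-np.sin(yaw),np.cos(yaw),0]);Z=np.array([0,0,1.])
piv=bar0-.025*X-.125*Z
def bar(a):
    a=np.radians(a);return piv+X*(.025*np.cos(a)-.125*np.sin(a))+Z*(.025*np.sin(a)+.125*np.cos(a))
def pose(p,th,sg=1,back=0.):
    t=np.radians(th);z=X*np.sin(t)-Z*np.cos(t);y=sg*(X*np.cos(t)+Z*np.sin(t));x=np.cross(y,z)
    return (p-z*(.163+back)).tolist(),Ro.from_matrix(np.c_[x,y,z]).as_euler("xyz",degrees=True).tolist()
tilt=lambda a:20+a*.3
E
python3 - <<'E'
from h import *
from station import r
np.set_printoptions(precision=3,suppress=True)
d=pickle.load(open("d.pkl","rb"));T=d["top"];S=d["scene"]
print("cab foot",plane(T,(250,181),0),"cab lower-block front edge x if z=.15/.3",plane(T,(220,157),.15),plane(T,(220,155),.3),plane(T,(277,180),.1))
s=r.sense();print(s["clock"],s["tcp_pos"],s["orientation"],s["opening"])
for sg in(1,-1):
    for a,b in((0,.1),(0,0),(50,0),(100,0),(100,.08)):
        p,o=pose(bar(a),tilt(a),sg,b);q=r.inverse_kinematics(p,o)
        print(sg,a,b,np.array(p),np.array(o),None if q is None else np.array(q))
E
```

```text
cab foot [0.696 0.11  0.   ] cab lower-block front edge x if z=.15/.3 [0.702 0.17  0.15 ] [0.654 0.138 0.3  ] [0.679 0.032 0.1  ]
0.1 [ 0.263 -0.54   0.404] [-179.898   -0.006   25.942] 0.08776026419770591
1 0 0.1 [0.497 0.133 0.497] [160.   0.  94.] [ 12.064 -14.502  80.729  -2.756  93.951   7.393]
1 0 0 [0.531 0.135 0.403] [160.   0.  94.] [ 11.503 -11.632  87.918  -2.574  83.879   7.33 ]
1 50 0 [0.389 0.125 0.358] [145.   0.  94.] [ 15.839 -41.994 115.976  -7.118  71.728  11.985]
1 100 0 [0.31  0.12  0.233] [130.   0.  94.] None
1 100 0.08 [0.249 0.115 0.284] [130.   0.  94.] None
-1 0 0.1 [0.497 0.133 0.497] [-160.    0.  -86.] None
-1 0 0 [0.531 0.135 0.403] [-160.    0.  -86.] None
-1 50 0 [0.389 0.125 0.358] [-145.    0.  -86.] None
-1 100 0 [0.31  0.12  0.233] [-130.    0.  -86.] None
-1 100 0.08 [0.249 0.115 0.284] [-130.    0.  -86.] None
```

Run:
```python
from h import *
from station import r
for a in(60,80,100):
  for b in(.007,.08):
    ok=[]
    for t in range(0,56,5):
        p,o=pose(bar(a),t,1,b);q=r.inverse_kinematics(p,o)
        if q is not None: ok.append((t,round(q[1]),round(q[2]),round(q[4])))
    print(a,b,ok)
```

```text
60 0.007 [(0, -13, 90, 102), (5, -17, 94, 98), (10, -22, 98, 94), (15, -27, 102, 90), (20, -31, 106, 85), (25, -36, 111, 81), (30, -41, 115, 77), (35, -46, 119, 73)]
60 0.08 [(0, -12, 82, 110), (5, -17, 87, 106), (10, -23, 91, 101), (15, -28, 96, 97), (20, -34, 101, 93), (25, -39, 106, 89), (30, -45, 111, 85)]
80 0.007 [(0, -17, 97, 99), (5, -21, 101, 95), (10, -26, 105, 91), (15, -31, 109, 87), (20, -36, 113, 83), (25, -41, 117, 79), (30, -46, 121, 75)]
80 0.08 [(0, -16, 89, 107), (5, -21, 94, 103), (10, -27, 98, 99), (15, -33, 103, 95), (20, -39, 108, 91), (25, -45, 112, 88)]
100 0.007 [(0, -18, 103, 95), (5, -23, 106, 91), (10, -27, 110, 87), (15, -32, 114, 83), (20, -38, 119, 79), (25, -43, 123, 76), (30, -48, 127, 72)]
100 0.08 [(0, -18, 95, 103), (5, -24, 100, 99), (10, -29, 104, 95), (15, -35, 109, 91), (20, -41, 114, 88), (25, -48, 118, 85)]
```

Run:
```python
from h import *
from station import r
import cv2
t=20;b=.006
s=r.sense();p0=s["tcp_pos"]
r.servo_line([p0[0],p0[1],.53],speed=.3)
p,o=pose(bar(0),t,1,.13); r.reach(p,o)
p,o=pose(bar(0),t,1,b); r.servo_line(p,speed=.12)
print(r.sense()["contact_force"]); r.grab(10)
s=r.sense();print(s["clock"],s["opening"],s["gripper_force"],s["contact_force"],s["tcp_pos"],p)
k=r.snapshot("scene");cv2.imwrite("pics/g.png",k["frame"][100:400,120:420,::-1])
```

```text
[-0.75214827  1.29141056  0.59796676]
5.6083 0.009601505555841687 9.999998956918716 [0.70961704 0.89459479 0.32471153] [0.52890849 0.13496224 0.40894088] [0.5288393970935584, 0.13496797786401185, 0.4088080529128185]
```

View pics/g.png

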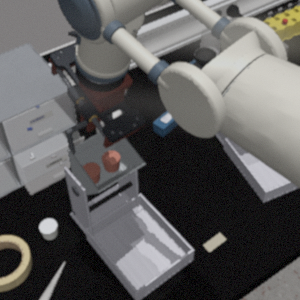

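The gripper is on the bar: opening 9.6 mm with a 10 N grip. In the crop the fingers are at the bar (about 95,135), and the hopper is upright with its bungs (about 92,170 and 110,160). Next is the pull along the arc.

Run:
```python
from h import *
from station import r
import cv2
t=20;b=.006
for a in range(7,71,7):
    r.servo_line(pose(bar(a),t,1,b)[0],speed=.08)
    s=r.sense();f=s["contact_force"];print(a,np.round(f,1),round(s["opening"],4))
    if np.linalg.norm(f)>30: break
print(s["clock"])
k=r.snapshot("scene");cv2.imwrite("pics/m.png",k["frame"][100:400,120:420,::-1])
```

```text
7 [-1.6 -0.3  2.8] 0.0098
14 [-0.7 -0.5  3.2] 0.0094
21 [-1.4  1.1  3.7] 0.0095
28 [-2.6  0.2  1.9] 0.0093
35 [-2.   0.3  1.2] 0.0095
42 [-1.5  0.8  0.4] 0.0096
49 [-2.1  0.3 -0.6] 0.01
56 [-2.   1.7 -0.9] 0.0097
63 [-0.6  1.  -1.7] 0.0098
70 [ 0.6  0.7 -2. ] 0.0095
9.075
```

View pics/m.png

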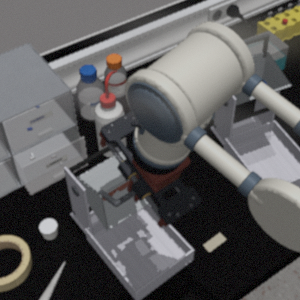

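The hopper follows to 70° with forces under 4 N; in the crop it is tilted, at about (105,185). Next I'll release, and press the bar down to its stop from above with closed fingertips.

Run:
```python
from h import *
from station import r
import cv2
t=20
r.let_go(); r.servo_line(pose(bar(70),t,1,.07)[0],speed=.15); r.grab(10)
b=.019+.005
for a in [66]+list(range(70,107,2)):
    r.servo_line(pose(bar(a),t,1,b)[0],speed=.06)
    s=r.sense();f=s["contact_force"];print(a,np.round(f,1),np.round(s["tcp_pos"],3))
    if np.linalg.norm(f)>15: break
print(s["clock"])
# back off and look
r.servo_line(pose(bar(a),t,1,.08)[0],speed=.15)
for n in("scene","top"):
    k=r.snapshot(n);cv2.imwrite(f"pics/e_{n}.png",k["frame"][:,:,::-1])
```

```text
66 [-0.3 -1.   0.5] [0.394 0.126 0.375]
70 [0.7 0.7 0.2] [0.389 0.125 0.367]
72 [-0.4  0.3  0.2] [0.387 0.125 0.363]
74 [0.9 0.2 0.2] [0.385 0.125 0.359]
76 [1.1 1.1 0.2] [0.383 0.125 0.355]
78 [ 0.2 -0.8 -0.4] [0.381 0.125 0.351]
80 [0.2 1.  0.9] [0.379 0.125 0.347]
82 [-0.5 -0.3  0.1] [0.378 0.124 0.342]
84 [-0.3 -0.  -0.2] [0.376 0.124 0.338]
86 [0.6 0.1 0.2] [0.375 0.124 0.334]
88 [-0.3 -0.2  0.7] [0.374 0.124 0.33 ]
90 [ 0.3  0.3 -0.2] [0.373 0.124 0.325]
92 [-0.2 -0.8  0.2] [0.372 0.124 0.321]
94 [-0.9 -0.5 -0.3] [0.372 0.124 0.317]
96 [0.3 0.  0.6] [0.371 0.124 0.312]
98 [ 0.   0.2 -0.6] [0.371 0.124 0.308]
100 [-0.4  0.6  1.2] [0.371 0.124 0.304]
102 [-12.7  -2.5  17.1] [0.37  0.124 0.303]
17.4417
```

View pics/e_scene.png

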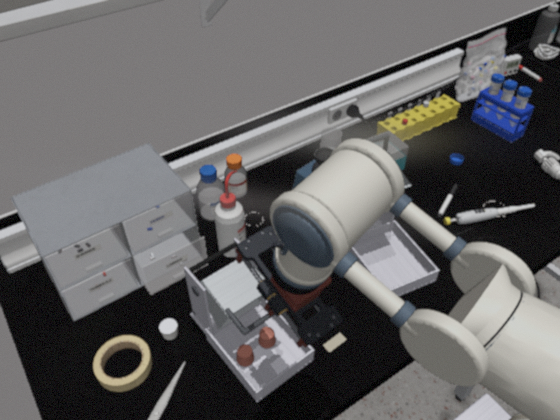

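The hopper is down against a hard stop at about 100°, where the force jumped to over 20 N. Both bungs are in the tray (scene 245,355 and 267,337). I'll clear the arm and verify.

Run:
```python
from h import *
from station import r
import cv2
p=r.sense()["tcp_pos"]
r.servo_line([p[0],p[1],.50],speed=.25)
q=list(r.sense()["joints"]);q[0]=75
r.move_joints(q)
S=r.snapshot("scene");T=r.snapshot("top")
a=cv2.resize(S["frame"][195:395,175:325,::-1],None,fx=3,fy=3,interpolation=2)
b=cv2.resize(T["frame"][180:310,180:275,::-1],None,fx=3.5,fy=3.5,interpolation=2)
c=S["frame"][120:265,325:440,::-1]
o=np.zeros((600,790,3),np.uint8);o[:600,:450]=a;o[:b.shape[0],452:452+b.shape[1]]=b;o[455:600,452:452+115]=c
cv2.imwrite("pics/fin.png",o)
print(r.sense()["clock"])
pickle.dump({"scene":S,"top":T},open("d2.pkl","wb"))
print("expected final bar",bar(100))
for n,s in(("S",S),("T",T)):
    for e in(-.044,.044):
        v=np.array(s["R"])@(bar(100)+e*Y)+s["t"];u=(s["fx"]*v[0]/v[2]+s["cx"],s["fy"]*v[1]/v[2]+s["cy"])
        print(n,((u[0]-175)*3,(u[1]-195)*3) if n=="S" else (452+(u[0]-180)*3.5,(u[1]-180)*3.5))
```

```text
20.4667
expected final bar [0.43442917 0.12836617 0.12791417]
S (np.float64(329.2599424952812), np.float64(334.31876108792426))
S (np.float64(208.47682999141918), np.float64(415.383888056923))
T (np.float64(658.6700235617145), np.float64(330.84421717778247))
T (np.float64(523.3602133402577), np.float64(321.8619554358433))
```

View pics/fin.png

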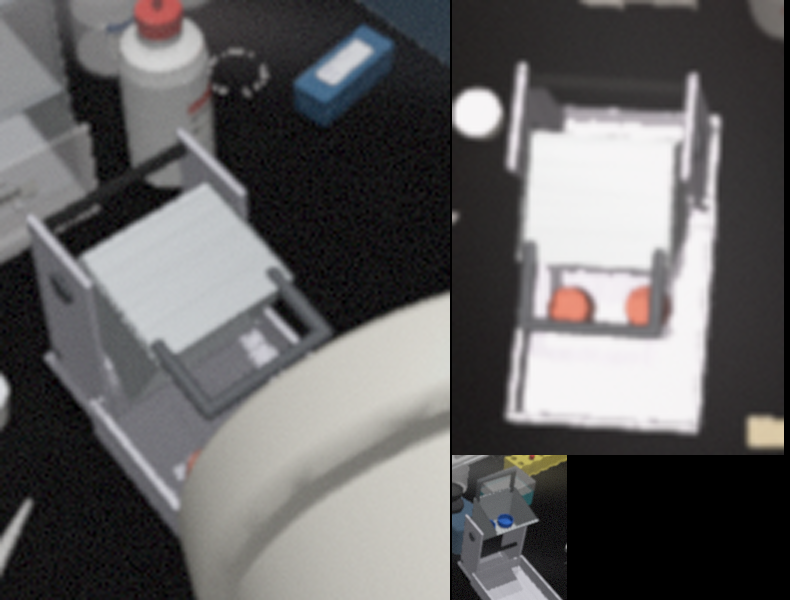

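The bar lies where 100° predicts: (210,412)-(328,335) in the scene half and (525,323)-(660,328) in the top half. Both bungs are in the tray (570,305 and 648,305), and the cap hopper is upright with its caps inside.

```bash
python3 -c "
from station import r
s=r.sense();print(s['contact_force'],s['clock']);print(r.hand_in())"
```

```text
[ 0.67416357 -0.38952557 -0.86155956] 20.4667
the job is handed in; nothing more can be done
None
```

The bung hopper is tipped to its stop with both bungs in the tray, the cap hopper is still upright, and the job was handed in at 20.5 s with the arm clear.

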